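Unload the glue-curing box

TASK

The laminated batten in the curing box has set: first turn the thermostat knob back until its white pointer stands on the green standby mark, and leave it there. Then take the batten out through the hatch: it is longer than the hatch, so tilt it and draw it out on the slant, without forcing it against the box, and finish while holding it still in the air, all of it at least 5 cm above the top of the box, ready for me to take from you. Leave the other things on the bench where they are.

Things in the scene. Friction and masses are not known exactly. Their poses are not given: they have to be found in the camera images.
- curing_box: Fixed plywood chest, hatch (open) in its top, grey thermostat unit on its +y end. Origin: centre of its underside, on the bench; y runs along the chest, z up. Chest 216 (x) by 416 (y) by 115 mm high; thermostat unit 130 (x) by 120 (y, from y = 208 to 328) by 78 mm high. A carrying handle stands 33 mm out of the -y end.
- rack (a point): Point on the chest's middle line level with the tops of the rack, 55 mm above the bench; axes as curing_box. The rack is two 8 mm steel bars along x at y = -80 and +80 mm. Inside of the chest: 180 (x) by 380 (y) mm, centred here; inner floor 18 mm, underside of the top 105 mm above the bench. A strip heater 36 (x) by 220 (y) mm on the floor rises to 33 mm above the bench.
- hatch (a point): Centre of the hatch mouth, level with the top of the black rubber seal round it, 115 mm above the bench; axes as curing_box. The opening measures 150 mm (x) by 184 mm (y) and is 10 mm deep, down to the underside of the top.
- batten: Loose straight batten of light and dark wood strips, about 85 g. Origin at its centre. 260 mm long (its y axis), 22 mm wide (x), 20 mm high (z). It lies along the chest on the two rack bars, its centre 65 mm above the bench, its ends hidden under the top.
- batten_end_1 (a point): Middle of the batten's end face at its +y end, 130 mm from its centre.
- batten_end_2 (a point): Middle of the batten's end face at its -y end, 130 mm from its centre.
- thermostat (a joint): Angle of the black thermostat knob, 0 to 4.71 rad, growing clockwise seen from above. Stays where it is left (friction 0.03 N m). The white scale has a tick every 0.524 rad from 0; the third tick, at 1.047 rad, is the green standby mark. It starts 0.8 to 1.45 rad beyond, so it is turned back anticlockwise.
- thermostat_grip (a point): On the knob's vertical axis, near mid-height of its bar grip, 115 mm above the bench, at curing_box x = 0, y = 268 mm. Turns with the knob: the bar (42 mm long, 14 mm wide, top 7 mm above this point, 23 mm clear below to a 44 mm disc) lies along this point's x axis, the white pointer line on its -x half.
- hatch_cover: Bystander: plywood hatch cover with a wooden bar handle, lying on the bench, 174 by 208 by 43 mm. Origin: centre of its underside.
- glue_bottle: Bystander: white bottle with yellow label and orange cap, 64 mm thick, 170 mm high. Origin: centre of its underside.
- screw_jar: Bystander: jar with red lid, 72 mm thick, 85 mm high. Origin: centre of its underside.
- hammer: Bystander: hammer lying on the bench, 260 mm long along its x, head at +x. Origin: middle of its length, on the bench.
- screwdriver: Bystander: red screwdriver lying on the bench, 200 mm long along its x. Origin: middle of its length, on the bench.
- tape_measure: Bystander: yellow tape measure, 74 by 34 by 64 mm. Origin: centre of its underside.

How it is judged:
By the outcome, as a careful person would: the job done as asked, in the order asked, and still so for the second after the job is handed in, while the arm keeps its last pose, push and grip.
It also fails if it takes over 53 s, if anything falls off the work surface, if the arm or the gripper's body presses on something with over 40 N, if the wrist force passes 120 N, or if a joint passes its speed limit or range.

ROBOT

A 6-joint arm with a two-finger parallel gripper is mounted at the origin on the work surface. World frame = base frame: x ahead of the robot, y to its left, z up, the work surface at z = 0. Lengths are in m, angles in rad, forces in N, time in s.
With the tool pointing down it reaches from about 0.35 to 0.925 m from the base axis. Payload 6.4 kg.
Tool frame: the origin (TCP) lies on the centre line of the jaws, within the pads' length; the fingertips stand 19 mm ahead of it and the grasp point (between the pads) is the TCP; z points along the fingers, y is the line along which they close (so a half turn about z gives the same grasp; the last joint's range is limited). The gripper opens to 85 mm and grips with 20 to 120 N. Pads are 22 mm wide; open, the fingers measure 114 mm over their backs; the gripper's body (76 mm by 85 mm) begins 54 mm behind the grasp point. The pads swing forward as they close: fully open they stand 13 mm farther back than shut.
Start: joints at [-1.435, 0.245, 1.558, -0, 1.339, -0.174], TCP at [0.198, -0.619, 0.25] pointing down, gripper open.
Joint ranges: [-3.13, 3.13], [-1.02, 2.26], [0.13, 2.54], [-0.95, 4.09], [0.21, 2.88], [-2.74, 2.74]. Speed limits (rad/s): [2.57, 2.57, 3.14, 3.14, 3.14, 3.14].

INTERFACE

Orientations are given as a unit quaternion [w, x, y, z].
In Python, from station import bot gives the robot as it stands.
- The arm moves only by the tool apply_moves, never from a script. Its argument "increments" is a list of rows, each a list of 7 numbers: the opening, from 0 (shut) to 1 (fully open), then the shift along the tool's x, y, z in mm, then the turn, a rotation vector about the tool's x, y, z in degrees. A call has exactly 8 rows; each row is the pose to reach, as a shift and turn from the pose commanded when the call began, along the tool's axes at that moment; what a row does not reach only later rows make up. A row lasts 1/10 s, in which the tool goes at most 50 mm and 8.59 degrees, less where a joint would pass 70% of its speed; a pose out of reach is approached as far as the arm can. A call with a gripper value outside its range is refused whole. The fingers move at their own pace and stop on an object; "force" is the grip in N (left out, the last holds). Time passes only in rows, so rows that repeat a pose let the fingers close, or fill a call up. It gives the time, the measured TCP pose, the force, the opening and the grip force at its end, in the units of the state.
- bot.get_state(): the state, without advancing time (a new reading comes with each control period).
- bot.get_image(name): name is "scene" or "top" or "wrist"; returns a dict with "image" (400x640x3 uint8, blue, green, red), "K" (3x3 intrinsics, pixels), "rvec" (rotation vector, rad) and "tvec" (3), from world to camera coordinates, as OpenCV has them. Camera axes: x right, y down, z forward; pixel columns grow to the right and rows downward; lengths in m; the calibration is good to about 2 mm. A picture is of the moment at which its call begins. There is no depth.
- bot.sign_off(): hands the job in; it is judged then, once.
The state is a dict: "time": time; "joint_positions": joint angles; "qd": joint speeds; "joint_efforts": joint torques, N m; "eef_pos": TCP position; "tcp_rot": TCP orientation; "force": force on the tool from outside, world axes, zero at the start; "moment": the same for the moment, N m; "grip_width": finger opening in m; "grasp_force": force on a finger pad.
Only numpy, scipy, OpenCV 4.12 (cv2) and the standard library are available. Lean on these libraries where they do the work, as an engineer would, in place of code of your own. Each camera call takes 0.05 s, during which the arm holds its last target. There are 200 camera calls.

## Working session

There is one attempt and no reset: what is moved stays moved. The work goes in short steps, Python scripts to look and compute and a tool call to move; the robot and the scene stay as the last step left them, time stands still between calls to the robot, and variables do not carry over. Pictures are saved under pics/ and viewed, at most 10 in all, crops included, and the job is handed in when it is done.

Besides the shell and the picture viewer there is one more tool, called by a JSON object that holds its "op" and its "data". apply_moves: Moves the arm, as the interface text tells. Its arguments: {"type":"object","properties":{"increments":{"type":"array","items":{"type":"array","items":{"type":"number"}}},"force":{"type":"number"}},"required":["increments"]}

```bash
mkdir -p pics; ls
python3 - <<'E'
from station import bot
import cv2,pickle
d={}
for n in("scene","top"):
    r=bot.get_image(n); d[n]=r; cv2.imwrite(f"pics/{n}0.png",r["image"])
pickle.dump(d,open("im0.pkl","wb"))
s=bot.get_state(); print(s)
E
```

```text
pics
{'time': 0.1, 'joint_positions': array([-1.43509044e+00,  2.45741931e-01,  1.55890286e+00,  2.62655795e-05,
        1.33869260e+00, -1.74113963e-01]), 'qd': array([ 3.13477308e-04, -5.90035602e-04, -3.32200185e-03, -1.33062805e-03,
        9.27998087e-05,  1.46268400e-03]), 'joint_efforts': array([ 3.44220780e-05, -4.30672467e+01, -3.27127755e+01, -1.20297309e-04,
        2.82331748e-03,  2.23491872e-05]), 'eef_pos': array([ 0.19811491, -0.61857941,  0.24928618]), 'tcp_rot': array([-8.71961717e-04,  9.88025524e-01,  1.54288050e-01,  2.95275898e-05]), 'force': array([ 0.42949389,  0.36433829, -0.13245235]), 'moment': array([ 0.03259733, -0.05245644,  0.03245032]), 'grasp_force': 0.0, 'grip_width': 0.08538967343256526}
```

View pics/top0.png

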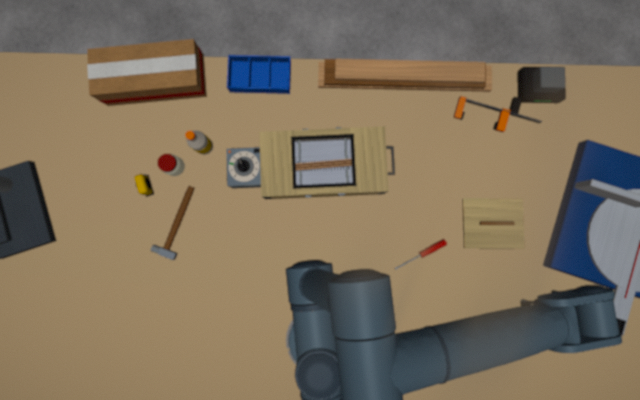

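View pics/scene0.png

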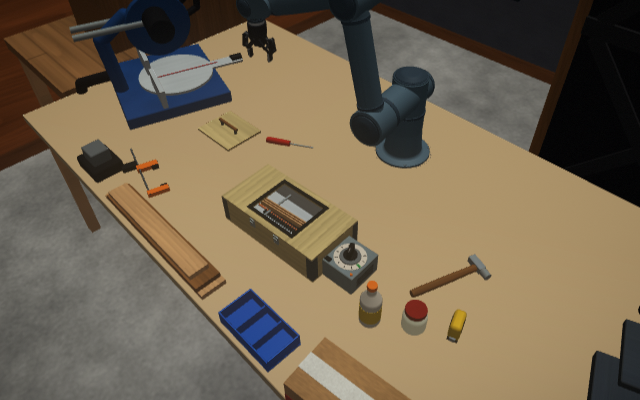

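```bash
cat > h.py <<'E'
import numpy as np,cv2
from scipy.spatial.transform import Rotation as R
def ray(im,px,z):
    M=cv2.Rodrigues(np.array(im["rvec"],float))[0]; t=np.array(im["tvec"],float).ravel()
    u=cv2.undistortPoints(np.array([[px]],float),np.array(im["K"]),None)[0,0]
    c=-M.T@t; d=M.T@np.r_[u,1]; return c+d*(z-c[2])/d[2]
def proj(im,P):
    return cv2.projectPoints(np.array(P,float),np.array(im["rvec"],float),np.array(im["tvec"],float),np.array(im["K"]),None)[0][:,0]
def quat(q): return R.from_quat(np.r_[q[1:],q[0]])
E
python3 - <<'E'
import pickle,cv2
d=pickle.load(open("im0.pkl","rb"))
i=d["top"]["image"][115:205,215:405]; a=cv2.resize(i,None,fx=4,fy=4,interpolation=cv2.INTER_CUBIC)
cv2.imwrite("pics/topc.png",cv2.convertScaleAbs(a,alpha=1.3))
from h import *
im=d["top"]
print(ray(im,(243,165),.1),ray(im,(323,161),.115),im["K"])
E
```

```text
[0.58281532 0.26802575 0.1       ] [0.60021792 0.00313028 0.115     ] [[403.19682708   0.         316.81229781]
 [  0.         403.19682708 197.93945811]
 [  0.           0.           1.        ]]
```

View pics/topc.png

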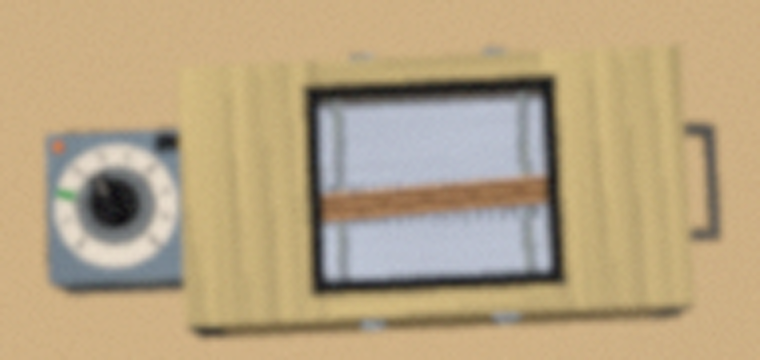

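Run:
```python
import pickle
from h import *
from scipy.optimize import least_squares
d=pickle.load(open("im0.pkl","rb")); im=d["top"]
f=lambda p:((np.array(p)+.5)/4-.5+[215,115])
px=np.array([f(p) for p in[(180,68),(683,47),(692,306),(192,328),(309,88),(552,78),(562,281),(316,292)]])
# chest top; seal outer size unknown -> only its centre
Q=np.array([[.108,.208],[.108,-.208],[-.108,-.208],[-.108,.208]])
W=np.array([ray(im,p,.115)[:2] for p in px])
def res(v):
    c,s=np.cos(v[2]),np.sin(v[2]); return (Q@np.array([[c,s],[-s,c]])+v[:2]-W[:4]).ravel()
r=least_squares(res,[.6,0,0]); print("box",r.x,np.degrees(r.x[2]),res(r.x).round(4).reshape(-1,2))
print("hatch",W[4:].mean(0), np.linalg.norm(W[4]-W[5]),np.linalg.norm(W[5]-W[6]))
c,s=np.cos(r.x[2]),np.sin(r.x[2])
print("knob exp",r.x[:2]+np.array([-s,c])*.268, "meas",ray(im,f((113,204)),.115))
for p in[(322,207),(548,190)]:
    w=ray(im,f(p),.075)[:2]-r.x[:2]; print("batten in box",[c*w[0]+s*w[1],-s*w[0]+c*w[1]])
print("green",ray(im,f((65,195)),.08))
```

```text
box [0.5995639  0.00064992 0.06772129] 3.8801442250061235 [[ 0.0002  0.0007]
 [ 0.0006 -0.0001]
 [-0.0006 -0.0048]
 [-0.0003  0.0042]]
hatch [0.60131734 0.00219295] 0.2002848656868253 0.16832891238718412
knob exp [0.58142846 0.26803561] meas [0.57829651 0.26537032 0.115     ]
batten in box [np.float64(-0.0064111113452622924), np.float64(0.09663394787601615)]
batten in box [np.float64(-4.209941648061939e-05), np.float64(-0.09444457809704339)]
green [0.59056656 0.31314065 0.08      ]
```

{"op": "apply_moves", "data": {"increments": [[1,20,-23,0,0,0,0],[1,52,-60,0,0,0,0],[1,84,-97,0,0,0,0],[1,116,-134,0,0,0,-4],[1,148,-171,0,0,0,-8],[1,180,-208,0,0,0,-12],[1,212,-245,0,0,0,-16],[1,244,-282,0,0,0,-17]]}}

```text
time: 0.9
eef_pos: [0.3448, -0.2741, 0.2499]
tcp_rot: [-0.0, 0.954, 0.299, 0.0]
force: [1.5, 0.4, 0.8]
grip_width: 0.0858
grasp_force: 0.0
```

```bash
cat >> h.py <<'E'
def inc(s,pos,yaw,pitch=0):
    """tool-frame shift mm / rotvec deg to pos; tool down, tool x at world yaw (deg), then pitch (deg) about tool y"""
    A=quat(s["tcp_rot"]); T=R.from_euler("z",yaw,True)*R.from_euler("x",180,True)*R.from_euler("y",pitch,True)
    return (A.inv().apply(np.array(pos)-s["eef_pos"])*1000).round(1),np.degrees((A.inv()*T).as_rotvec()).round(2)
E
python3 - <<'E'
from station import bot
from h import *
s=bot.get_state(); print(s["time"],s["eef_pos"],s["joint_positions"]); print(inc(s,[.56,.262,.25],35))
E
```

```text
0.9 [ 0.34476105 -0.27407307  0.24993766] [-9.30287687e-01 -2.73657512e-01  2.07150549e+00  1.72933658e-04
  1.34402756e+00  3.30841243e-02]
(array([ 4.827e+02, -3.174e+02,  1.000e-01]), array([-0.02, -0.01, -0.2 ]))
```

{"op": "apply_moves", "data": {"increments": [[1,40,-26,0,0,0,0],[1,81,-53,0,0,0,0],[1,122,-80,0,0,0,0],[1,163,-107,0,0,0,0],[1,204,-134,0,0,0,0],[1,245,-161,0,0,0,0],[1,286,-188,0,0,0,0],[1,327,-215,0,0,0,0]]}}

```text
time: 1.7
eef_pos: [0.4908, 0.0892, 0.2501]
tcp_rot: [0.0, 0.954, 0.299, -0.0]
force: [0.6, -0.6, 0.8]
grip_width: 0.0858
grasp_force: 0.0
```

{"op": "apply_moves", "data": {"increments": [[1,40,-26,0,0,0,0],[1,80,-52,0,0,0,0],[1,120,-78,0,0,0,0],[1,145,-95,0,0,0,0],[1,155,-102,0,0,0,0],[1,155,-102,0,0,0,0],[1,155,-102,0,0,0,0],[1,155,-102,0,0,0,0]]}}

```text
time: 2.5
eef_pos: [0.5597, 0.2577, 0.2503]
tcp_rot: [0.0, 0.955, 0.298, -0.0]
force: [-0.3, 0.4, -0.5]
grip_width: 0.0856
grasp_force: 0.0
```

Run:
```python
from station import bot
from h import *
import pickle
r=bot.get_image("wrist"); pickle.dump(r,open("w1.pkl","wb")); cv2.imwrite("pics/w1.png",r["image"])
s=bot.get_state(); print(s["time"],s["eef_pos"],s["joint_positions"]); print(proj(r,[[.5814,.268,.122],s["eef_pos"]]))
```

```text
2.55 [0.55976984 0.25774861 0.25041743] [ 2.47848656e-01  1.67564708e-01  1.64751061e+00 -2.17765906e-04
  1.32661180e+00  1.21382587e+00]
[[322.80035746 166.47776646]
 [318.08757548 294.5270092 ]]
```

View pics/w1.png

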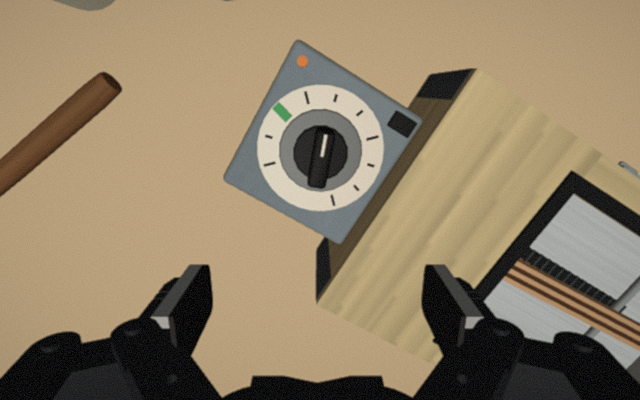

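Run:
```python
from h import *
import pickle
r=pickle.load(open("w1.pkl","rb"))
a=ray(r,(320.5,148),.079);k=ray(r,(321,157.5),.122); print("dial",a,"knob",k)
g=ray(r,(282.5,112.5),.079); print("green ang",np.degrees(np.arctan2(*(g-a)[1::-1])), np.linalg.norm(g-a))
p,q=ray(r,(325.2,134),.122),ray(r,(322,157),.122); print("ptr",np.degrees(np.arctan2(*(p-q)[1::-1])))
p,q=ray(r,(325.5,128),.122),ray(r,(317.5,187),.122); print("bar",np.degrees(np.arctan2(*(p-q)[1::-1])),np.linalg.norm(p-q),(p+q)/2)
for c in((297,41),(227,178),(341,243),(421,119)): print(ray(r,c,.078))
# hatch inner & chest corner, batten
```

```text
dial [0.58596725 0.27260133 0.079     ] knob [0.58594059 0.27272221 0.122     ]
green ang 81.67704538009731 0.04138689694342327
ptr 27.086791884515076
bar 27.264214025617612 0.04226166479752238 [0.585681   0.27219618 0.122     ]
[0.64202713 0.33324135 0.078     ]
[0.52039067 0.32269361 0.078     ]
[0.52677167 0.20910512 0.078     ]
[0.65075524 0.21960143 0.078     ]
```

Run:
```python
from station import bot
from h import *
s=bot.get_state(); print(inc(s,[.5858,.2723,.117],27.2))
```

```text
(array([ 29.7,   2.8, 133.4]), array([0.01, 0.01, 7.46]))
```

{"op": "apply_moves", "data": {"increments": [[0.4,10,1,15,0,0,2],[0.4,20,2,40,0,0,5],[0.4,29.7,2.8,65,0,0,7.5],[0.4,29.7,2.8,90,0,0,7.5],[0.4,29.7,2.8,115,0,0,7.5],[0.4,29.7,2.8,128,0,0,7.5],[0.4,29.7,2.8,133,0,0,7.5],[0.4,29.7,2.8,133,0,0,7.5]]}}

```text
time: 3.35
eef_pos: [0.586, 0.2733, 0.1174]
tcp_rot: [0.0, 0.972, 0.235, -0.0]
force: [0.1, 0.4, -0.3]
grip_width: 0.0341
grasp_force: 0.0
```

{"op": "apply_moves", "data": {"increments": [[0,0,0,0,0,0,0],[0,0,0,0,0,0,0],[0,0,0,0,0,0,0],[0,0,0,0,0,0,0],[0,0,0,0,0,0,0],[0,0,0,0,0,0,0],[0,0,0,0,0,0,0],[0,0,0,0,0,0,0]], "force": 25}}

```text
time: 4.15
eef_pos: [0.5876, 0.2733, 0.1192]
tcp_rot: [0.001, 0.972, 0.236, 0.002]
force: [3.2, -5.1, 3.9]
grip_width: 0.013
grasp_force: 29.5
```

{"op": "apply_moves", "data": {"increments": [[0,0,0,0,0,0,-3],[0,0,0,0,0,0,-8],[0,0,0,0,0,0,-14],[0,0,0,0,0,0,-20],[0,0,0,0,0,0,-26],[0,0,0,0,0,0,-32],[0,0,0,0,0,0,-38],[0,0,0,0,0,0,-44]]}}

```text
time: 4.95
eef_pos: [0.5851, 0.2754, 0.1192]
tcp_rot: [-0.002, 0.812, 0.584, 0.0]
force: [-5.4, 2.4, 9.0]
grip_width: 0.0132
grasp_force: 30.3
```

{"op": "apply_moves", "data": {"increments": [[0,0,0,0,0,0,-5],[0,0,0,0,0,0,-8],[0,0,0,0,0,0,-10],[0,0,0,0,0,0,-10.5],[0,0,0,0,0,0,-10.5],[0,0,0,0,0,0,-10.5],[0,0,0,0,0,0,-10.5],[0,0,0,0,0,0,-10.5]]}}

```text
time: 5.75
eef_pos: [0.5844, 0.2756, 0.1192]
tcp_rot: [-0.002, 0.756, 0.655, -0.001]
force: [-8.6, 2.1, 10.5]
grip_width: 0.0131
grasp_force: 30.5
```

Run:
```python
from station import bot
from h import *
s=bot.get_state(); print(s["force"],s["moment"],s["eef_pos"],quat(s["tcp_rot"]).as_matrix()[:,0])
```

```text
[-8.5764679   2.08739843 10.45523167] [ 0.4127961   1.54638831 -0.04537855] [0.58437923 0.27556093 0.11915085] [0.14317454 0.98969531 0.00206167]
```

{"op": "apply_moves", "data": {"increments": [[0.4,0,0,0,0,0,0],[0.4,0,0,0,0,0,0],[0.4,0,0,0,0,0,0],[0.4,0,0,0,0,0,0],[0.4,0,0,-20,0,0,0],[0.4,0,0,-60,0,0,0],[0.4,-20,0,-100,0,0,0],[0.4,-40,0,-140,0,0,0]]}}

```text
time: 6.55
eef_pos: [0.5798, 0.2339, 0.2584]
tcp_rot: [-0.0, 0.756, 0.655, -0.0]
force: [1.3, 0.6, 0.4]
grip_width: 0.0338
grasp_force: 0.0
```

Run:
```python
from station import bot
from h import *
import pickle
r=bot.get_image("wrist"); pickle.dump(r,open("w2.pkl","wb")); cv2.imwrite("pics/w2.png",r["image"])
s=bot.get_state(); print(s["time"],s["eef_pos"],s["force"])
```

```text
6.6 [0.58319023 0.23205319 0.2671845 ] [ 4.84946039 -0.19523898  4.97770689]
```

View pics/w2.png

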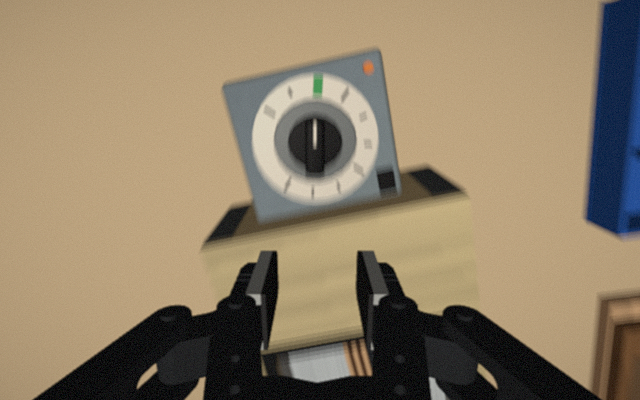

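```bash
cat > dial.py <<'E'
from station import bot
from h import *
r=bot.get_image("wrist"); r=bot.get_image("wrist"); im=r["image"]; h=cv2.cvtColor(im,cv2.COLOR_BGR2HSV)
def cen(m):
    n,l,st,c=cv2.connectedComponentsWithStats(m.astype(np.uint8)); i=1+np.argmax(st[1:,4]); return c[i],st[i],l==i
g,st,_=cen((h[...,0]>45)&(h[...,0]<80)&(h[...,1]>90)&(h[...,2]>60)); print("green",g,st)
# white dial blob
w=((h[...,1]<60)&(h[...,2]>150)); w[280:]=0
c,st,m=cen(w); print("dial",c,st)
pts=np.argwhere(m)[:,::-1].astype(np.float32); (ex,ey),ax,an=cv2.fitEllipse(cv2.convexHull(pts)); print("ell",ex,ey,ax)
sub=np.zeros_like(w); a=int(ax[0]*.24); X,Y=int(ex),int(ey); sub[Y-a:Y+a,X-a:X+a]=1
p=(im.min(2)>110)&sub.astype(bool); c,st,m=cen(p); print("ptr",c,st)
P=np.array([ray(r,q,.122)[:2] for q in np.argwhere(m)[:,::-1].astype(float)])
u=np.linalg.svd(P-P.mean(0))[2][0]; u*=np.sign(u[1])
A=ray(r,(ex,ey),.079)[:2]; G=ray(r,g,.079)[:2]
print("axis",A,"green deg",np.degrees(np.arctan2(*(G-A)[::-1])),"ptr line",np.degrees(np.arctan2(u[1],u[0])),"ptr from axis",np.degrees(np.arctan2(*(P.mean(0)-A)[::-1])),P.mean(0))
cv2.imwrite("pics/d.png",im)
E
python3 dial.py
```

```text
green [309.47154472  82.98373984] [306  75   8  17 123]
dial [306.95857536 133.17945582] [ 247   72  122  124 6542]
ell 307.319091796875 133.54754638671875 (122.2718276977539, 123.57074737548828)
ptr [300.03010753 120.03870968] [278 104  58  58 930]
axis [0.58377913 0.27448811] green deg 78.76722168006229 ptr line 26.327671303449474 ptr from axis 99.67396650603017 [0.58124425 0.2893585 ]
```

```bash
sed -i 's/\*.24)/*.17)/; s/min(2)>110/min(2)>150/' dial.py; python3 dial.py; python3 -c "
import cv2;i=cv2.imread('pics/d.png')[60:210,230:390];cv2.imwrite('pics/d1.png',cv2.resize(i,None,fx=4,fy=4,interpolation=2))"
```

```text
green [315.          82.51538462] [311  74   9  18 130]
dial [312.24754219 133.98297872] [ 251   72  125  126 6815]
ell 312.6139831542969 134.41372680664062 (124.93840026855469, 125.89945983886719)
ptr [312.01639344 129.36065574] [311 119   3  22  61]
axis [0.58378502 0.27432156] green deg 78.87863059021349 ptr line 81.74462997932726 ptr from axis 81.85894788529238 [0.58500407 0.28284323]
```

View pics/d1.png

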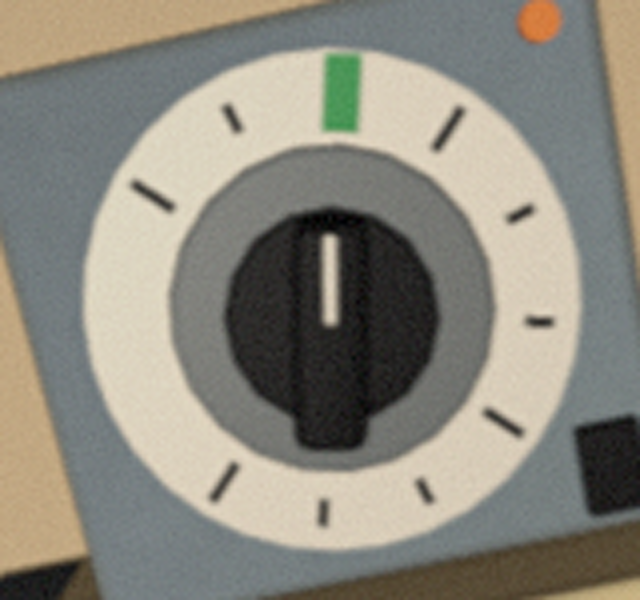

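Run:
```python
from station import bot
from h import *
s=bot.get_state(); print(s["eef_pos"],inc(s,[.5848,.2735,.118],81.8))
```

```text
[0.57990786 0.2340058  0.25660859] (array([ 39.8,  -0.7, 138.6]), array([-0.05,  0.01, -0.07]))
```

{"op": "apply_moves", "data": {"increments": [[0.35,15,0,20,0,0,0],[0.35,39.5,-0.5,50,0,0,0],[0.35,39.5,-0.5,90,0,0,0],[0.35,39.5,-0.5,125,0,0,0],[0.35,39.5,-0.5,138,0,0,0],[0.35,39.5,-0.5,138,0,0,0],[0,39.5,-0.5,138,0,0,0],[0,39.5,-0.5,138,0,0,0]], "force": 25}}

```text
time: 7.6
eef_pos: [0.5843, 0.2738, 0.1202]
tcp_rot: [-0.001, 0.756, 0.654, -0.001]
force: [-5.5, 0.5, -2.3]
grip_width: 0.0135
grasp_force: 27.9
```

{"op": "apply_moves", "data": {"increments": [[0,0,0,0,0,0,0],[0,0,0,0,0,0,0],[0,0,0,0,0,0,0],[0,0,0,0,0,0,0],[0,0,0,0,0,0,1],[0,0,0,0,0,0,2],[0,0,0,0,0,0,3],[0,0,0,0,0,0,3]]}}

```text
time: 8.4
eef_pos: [0.5844, 0.2737, 0.1202]
tcp_rot: [-0.001, 0.773, 0.634, -0.001]
force: [-5.3, 1.0, -3.3]
grip_width: 0.0133
grasp_force: 27.7
```

{"op": "apply_moves", "data": {"increments": [[0,0,0,0,0,0,0],[0.4,0,0,0,0,0,0],[0.4,0,0,0,0,0,0],[0.4,0,0,0,0,0,0],[0.4,0,0,-15,0,0,0],[0.4,0,0,-60,0,0,0],[0.4,-20,0,-100,0,0,0],[0.4,-40,0,-138,0,0,0]]}}

```text
time: 9.2
eef_pos: [0.5779, 0.234, 0.261]
tcp_rot: [0.001, 0.773, 0.635, 0.001]
force: [1.0, 0.4, 0.5]
grip_width: 0.0342
grasp_force: 0.0
```

```bash
python3 dial.py
```

```text
green [308.5  81. ] [306  73   6  17 102]
dial [308.73564611 130.83941827] [ 248   70  123  123 6601]
ell 309.03424072265625 131.27297973632812 (121.9356918334961, 122.89632415771484)
ptr [308.5 126. ] [308 116   2  21  40]
axis [0.58530475 0.2745709 ] green deg 78.98159091521896 ptr line 77.8998500060127 ptr from axis 79.07193626004609 [0.58689713 0.28281826]
```

Run:
```python
from station import bot
from h import *
s=bot.get_state(); r=bot.get_image("wrist")
M=cv2.Rodrigues(np.array(r["rvec"]))[0]; c=-M.T@np.array(r["tvec"]).ravel()
A=quat(s["tcp_rot"]); print("cam in tool",A.inv().apply(c-s["eef_pos"]),"optical axis in tool",A.inv().apply(M[2]),r["K"][0])
yaw=np.radians(4.85); B=np.array([[np.cos(yaw),-np.sin(yaw)],[np.sin(yaw),np.cos(yaw)]]); o=np.array([.6084,.0054])
print(s["time"],s["eef_pos"],s["joint_positions"])
for y in(100,80,60): # tcp at box (-5,y), yaw
    P=np.r_[o+B@[0,(y-0)/1000],.28]; print(y,P,inc(s,P,96))
```

```text
cam in tool [ 7.62970414e-02  1.08777283e-04 -1.22706769e-01] optical axis in tool [-2.95984980e-01  1.74927614e-04  9.55192578e-01] [360.21410452   0.         316.73563963]
9.3 [0.58094161 0.23321954 0.26669448] [ 2.01098166e-01  1.69027713e-01  1.61569766e+00 -5.27362755e-04
  1.34233024e+00  3.99362596e-01]
100 [0.59994526 0.10504195 0.28      ] (array([-121.9,   44. ,  -13.3]), array([  0.82,  -0.18, -17.35]))
80 [0.60163621 0.08511356 0.28      ] (array([-141.1,   49.6,  -13.4]), array([  0.82,  -0.18, -17.35]))
60 [0.60332716 0.06518517 0.28      ] (array([-160.3,   55.2,  -13.4]), array([  0.82,  -0.18, -17.35]))
```

Run:
```python
from station import bot
from h import *
s=bot.get_state()
yaw=np.radians(4.85); B=np.array([[np.cos(yaw),-np.sin(yaw)],[np.sin(yaw),np.cos(yaw)]]); o=np.array([.6084,.0054])
print(s["eef_pos"],inc(s,np.r_[o+B@[0,.029],.19],95,-25))
print(inc(s,np.r_[o+B@[0,.029],.19],95,0))
```

```text
[0.57968256 0.23367144 0.2631464 ] (array([-190.6,   64.3,   73. ]), array([ -3.04, -24.97, -16.19]))
(array([-190.6,   64.3,   73. ]), array([  0.53,  -0.14, -16.33]))
```

{"op": "apply_moves", "data": {"increments": [[1,-30,10,0,0,-2,-4],[1,-70,24,0,-1,-6,-8],[1,-110,37,10,-2,-10,-12],[1,-150,51,30,-2,-15,-16],[1,-180,61,50,-3,-20,-16.2],[1,-190,64,65,-3,-25,-16.2],[1,-190,64,68,-3,-25,-16.2],[1,-190,64,68,-3,-25,-16.2]]}}

```text
time: 10.15
eef_pos: [0.6028, 0.0359, 0.1883]
tcp_rot: [0.156, 0.658, 0.721, -0.15]
force: [-0.6, -0.4, 0.6]
grip_width: 0.0852
grasp_force: 0.0
```

Run:
```python
from station import bot
from h import *
import pickle
r=bot.get_image("wrist");r=bot.get_image("wrist");s=bot.get_state(); pickle.dump((r,s),open("w3.pkl","wb")); cv2.imwrite("pics/w3.png",cv2.convertScaleAbs(r["image"],alpha=1.5))
print(s["time"],s["eef_pos"],s["joint_positions"])
```

```text
10.25 [0.60389112 0.03584688 0.19048072] [ 0.03756138  0.24181801  1.7190063  -0.46993513  1.2049283   0.12260776]
```

View pics/w3.png

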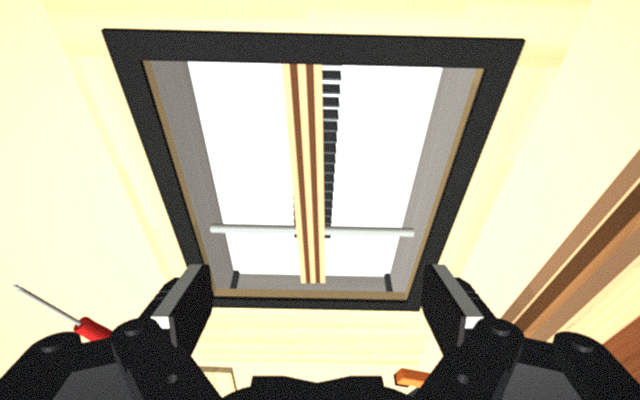

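Run:
```python
from h import *
import pickle
r,s=pickle.load(open("w3.pkl","rb"))
f=lambda u,v,z:ray(r,(u,v),z)[:2]
C=[f(*p,.115) for p in((105,30),(523,40),(424,309),(197,297))]
print("seal",np.round(C,4),"ctr",np.mean(C,0),"sizes",[np.linalg.norm(C[i]-C[i-1]).round(4) for i in range(4)])
I=[f(*p,.115) for p in((143,60),(484,68))]; print("inner",I,np.linalg.norm(I[0]-I[1]))
for a,b in((0,3),(1,2)):
    v=C[a]-C[b]; print("yaw",np.degrees(np.arctan2(-v[0],v[1])))
for a,b in((0,1),(3,2)):
    v=C[b]-C[a]; print("yaw",np.degrees(np.arctan2(v[1],v[0])))
N=(f(286,64,.075)+f(323,66,.075))/2; F=(f(301,283,.075)+f(326,283,.075))/2
print("widths",np.linalg.norm(f(286,64,.075)-f(323,66,.075)),np.linalg.norm(f(301,283,.075)-f(326,283,.075)))
v=N-F; L=np.linalg.norm(v); print("near",N,"end2",F,"yaw",np.degrees(np.arctan2(-v[0],v[1])),"centre",F+v/L*.13)
rod=f(210,229,.055),f(413,233,.055); print("rod",rod)
```

```text
seal [[ 0.5109  0.1023]
 [ 0.6807  0.1143]
 [ 0.6995 -0.0889]
 [ 0.5224 -0.0907]] ctr [0.60337769 0.00924947] sizes [np.float64(0.1934), np.float64(0.1703), np.float64(0.2041), np.float64(0.177)]
inner [array([0.52347288, 0.09132879]), array([0.66957035, 0.10162664])] 0.14645993998781148
yaw 3.421095564639872
yaw 5.261568153992023
yaw 4.031429964923551
yaw 0.5825305842153998
widths 0.020067198006747864 0.022944537754559007
near [0.59217472 0.07974977] end2 [ 0.61388343 -0.12037504] yaw 6.191000073116484 centre [0.59986381 0.00886679]
rod (array([ 0.51994267, -0.07880834]), array([ 0.6958423 , -0.06611556]))
```

```bash
cat > sim.py <<'E'
import numpy as np
box=[(-208,-92,105,115),(92,208,105,115),(-84,-76,47,55),(76,84,47,55),(-190,190,0,18),(-110,110,0,33),(190,208,0,115),(-208,-190,0,115)]
t=np.linspace(-130,130,131);E=np.r_[np.c_[t,0*t+10],np.c_[t,0*t-10],[[e,v] for e in(-130,130) for v in(-5,0,5)]]
def clr(y,z,th):
    a=np.radians(th);P=np.c_[y+E[:,0]*np.cos(a)+E[:,1]*np.sin(a),z-E[:,0]*np.sin(a)+E[:,1]*np.cos(a)]
    d=1e9
    for y0,y1,z0,z1 in box:
        dy=np.maximum(y0-P[:,0],P[:,0]-y1);dz=np.maximum(z0-P[:,1],P[:,1]-z1)
        d=min(d,np.where((dy<0)&(dz<0),np.maximum(dy,dz),np.hypot(np.maximum(dy,0),np.maximum(dz,0))).min())
    return d
if __name__=="__main__":
    for th in range(0,34,3):
        c=max((clr(y,z,th),y,z) for y in range(0,80,2) for z in range(60,130,2)); print(th,c)
    print("slide",[round(clr(y,z,0),1) for y,z in((3,70),(25,75),(50,80))])
E
python3 sim.py
```

```text
0 (np.float64(15.0), 44, 80)
3 (np.float64(11.96332099711416), 46, 80)
6 (np.float64(11.666868969447933), 48, 82)
9 (np.float64(11.619476030240172), 48, 84)
12 (np.float64(10.907776377983256), 48, 84)
15 (np.float64(12.018211584045453), 48, 94)
18 (np.float64(14.680562205648085), 46, 94)
21 (np.float64(14.74460715813969), 36, 100)
24 (np.float64(14.440073798974982), 52, 96)
27 (np.float64(13.95392437229055), 2, 124)
30 (np.float64(13.663138087778007), 36, 110)
33 (np.float64(13.106491315927912), 14, 128)
slide [np.float64(5.0), np.float64(10.0), np.float64(10.0)]
```

Run:
```python
from station import bot
from h import *
s=bot.get_state(); print(s["eef_pos"]); print(inc(s,[.6042,-.0309,.16],96.2)); print(inc(s,[.6042,-.0309,.067],96.2))
```

```text
[0.60389112 0.03584688 0.19048072]
(array([-47.4,  -5.4,  55.8]), array([-0.71, 25.02, -0.96]))
(array([ -8. ,  -4.6, 140.1]), array([-0.71, 25.02, -0.96]))
```

{"op": "apply_moves", "data": {"increments": [[0.6,-12,-1,14,0,6,0],[0.6,-24,-3,28,0,13,0],[0.6,-36,-4,42,-0.5,19,-0.5],[0.6,-47,-5.4,56,-0.7,25,-1],[0.6,-47,-5.4,56,-0.7,25,-1],[0.6,-36,-5,80,-0.7,25,-1],[0.6,-24,-5,106,-0.7,25,-1],[0.6,-24,-5,106,-0.7,25,-1]]}}

```text
time: 11.05
eef_pos: [0.6011, -0.0304, 0.1007]
tcp_rot: [-0.003, 0.668, 0.745, -0.003]
force: [-0.6, -0.4, 0.1]
grip_width: 0.0514
grasp_force: 0.0
```

Run:
```python
from station import bot
from h import *
import pickle
r=bot.get_image("wrist");s=bot.get_state(); print(s["eef_pos"],s["force"],inc(s,[.6042,-.0309,.067],96.2)); cv2.imwrite("pics/w4.png",r["image"])
print(proj(r,[[.5922,.0797,.075],[.6042,-.0309,.075]]))
```

```text
[ 0.60251643 -0.03068213  0.10287489] [-0.24923229  0.50592124 -0.53019078] (array([-0.4,  1.8, 35.9]), array([-0.26,  0.04,  0.06]))
[[324.91291618  -8.73253737]
 [322.89795683 265.7229554 ]]
```

View pics/w4.png

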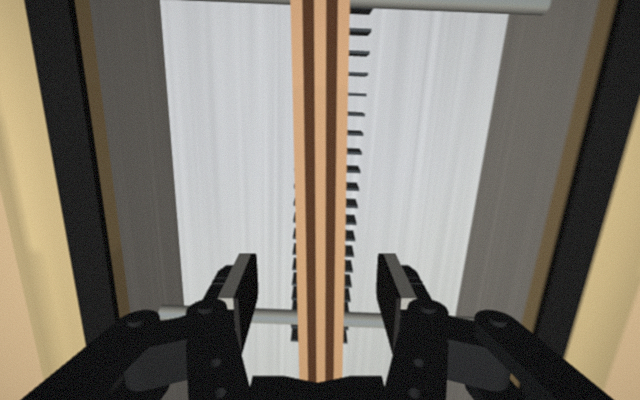

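{"op": "apply_moves", "data": {"increments": [[0.6,0,0.5,10,0,0,0],[0.6,0,1,22,0,0,0],[0.6,0,1,32,0,0,0],[0.6,0,1,35,0,0,0],[0.6,0,1,35,0,0,0],[0,0,1,35,0,0,0],[0,0,1,35,0,0,0],[0,0,1,35,0,0,0]], "force": 60}}

```text
time: 11.9
eef_pos: [0.6048, -0.0318, 0.0693]
tcp_rot: [0.0, 0.668, 0.744, -0.001]
force: [0.6, -1.0, 1.4]
grip_width: 0.021
grasp_force: 59.2
```

{"op": "apply_moves", "data": {"increments": [[0,0,0,0,0,0,0],[0,0,0,0,0,0,0],[0,0,0,0,0,0,0],[0,0,0,0,0,0,0],[0,0,0,-2,0,0,0],[0,0,0,-5,0,0,0],[0,0,0,-9,0,0,0],[0,0,0,-9,0,0,0]]}}

```text
time: 12.7
eef_pos: [0.6043, -0.0316, 0.0779]
tcp_rot: [-0.0, 0.668, 0.744, -0.001]
force: [1.1, -0.1, -0.0]
grip_width: 0.0208
grasp_force: 59.1
```

```bash
cat > plan.py <<'E'
from station import bot
from h import *
import sys
from sim import clr
o=np.array([.6027,.006]);by=4.2;SG=-40.
def go(s,y,z,th):
    a=np.radians(th); p=np.array([y+SG*np.cos(a),z-SG*np.sin(a)])/1000
    b=np.radians(by); P=np.r_[o+p[0]*np.array([-np.sin(b),np.cos(b)])+np.array([np.cos(b),np.sin(b)])*(-.0025),p[1]+DZ]
    return inc(s,P,by+90,-th),round(clr(y,z,th),1)
DZ=.001
if __name__=="__main__":
    s=bot.get_state(); print(s["time"],s["eef_pos"],s["force"],s["moment"],s["grip_width"])
    for w in eval(sys.argv[1]): print(w,*go(s,*w))
E
python3 plan.py "[(3,80,0),(25,80,0),(47,80,0),(48,82,6),(48,85,12),(48,94,17),(46,98,24)]"
```

```text
12.7 [ 0.60433211 -0.03163586  0.07786349] [ 1.12350350e+00 -9.83652845e-02 -2.70099360e-05] [-0.02812904 -0.0141818  -0.00816384] 0.020846421729778047
(3, 80, 0) (array([ 0.7, -1.4, -3.1]), array([-0.1 ,  0.09,  2.01])) 15.0
(25, 80, 0) (array([22.7, -0.6, -3.2]), array([-0.1 ,  0.09,  2.01])) 15.0
(47, 80, 0) (array([44.7,  0.2, -3.2]), array([-0.1 ,  0.09,  2.01])) 13.0
(48, 82, 6) (array([45.9,  0.2, -9.4]), array([ 0.  , -5.91,  2.01])) 11.7
(48, 85, 12) (array([ 46.5,   0.2, -16.5]), array([  0.11, -11.91,   2.01])) 11.1
(48, 94, 17) (array([ 47.4,   0.2, -28.9]), array([  0.19, -16.91,   2.01])) 13.4
(46, 98, 24) (array([ 47.1,   0.2, -37.5]), array([  0.32, -23.91,   2.  ])) 13.8
```

{"op": "apply_moves", "data": {"increments": [[0,1,-1,-6,0,0,1],[0,8,-1,-6,0,0,2],[0,18,-0.5,-6,0,0,2],[0,28,-0.5,-6,0,0,2],[0,38,0,-6,0,0,2],[0,44,0,-6,0,0,2],[0,45,0,-6,0,0,2],[0,45,0,-6,0,0,2]]}}

```text
time: 13.5
eef_pos: [0.5994, 0.0134, 0.0834]
tcp_rot: [-0.0, 0.681, 0.733, -0.001]
force: [0.4, -0.4, -1.0]
grip_width: 0.0209
grasp_force: 59.2
```

```bash
sed -i 's/DZ=.001/DZ=.004/' plan.py; python3 plan.py "[(47,80,0),(48,82,6),(48,85,12),(48,94,17),(46,98,24),(36,106,27)]"
python3 - <<'E'
from station import bot
import cv2
i=bot.get_image("top")["image"][115:205,215:405]
cv2.imwrite("pics/t2.png",cv2.convertScaleAbs(cv2.resize(i,None,fx=4,fy=4,interpolation=2),alpha=1.3))
E
```

```text
13.5 [0.59937762 0.01339465 0.08343162] [ 0.44451359 -0.41702767 -0.9665508 ] [-0.03791629 -0.04860952  0.00481348] 0.020873405914825133
(47, 80, 0) (array([-0.6,  0.3, -0.6]), array([-0.13,  0.09,  0.03])) 13.0
(48, 82, 6) (array([ 0.6,  0.3, -6.8]), array([-0.12, -5.91,  0.04])) 11.7
(48, 85, 12) (array([  1.2,   0.2, -13.9]), array([ -0.12, -11.91,   0.05])) 11.1
(48, 94, 17) (array([  2.1,   0.2, -26.3]), array([ -0.12, -16.91,   0.05])) 13.4
(46, 98, 24) (array([  1.8,   0.2, -34.8]), array([ -0.12, -23.91,   0.06])) 13.8
(36, 106, 27) (array([ -7.3,   0.2, -44.7]), array([ -0.12, -26.91,   0.06])) 13.7
```

View pics/t2.png

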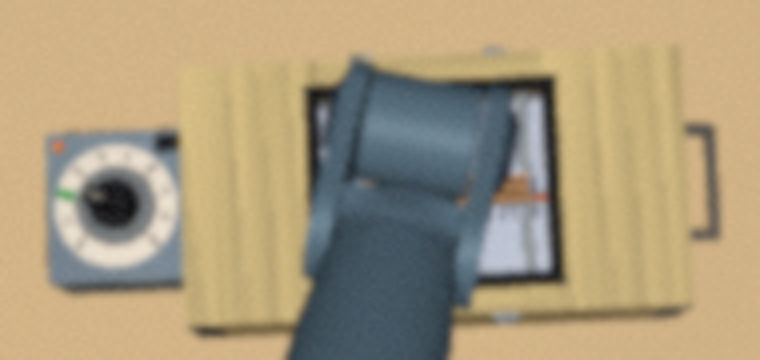

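Run:
```python
import pickle
from h import *
im=pickle.load(open("im0.pkl","rb"))["top"]
b=np.radians(4.2)
for z,px in((.09,(528,190)),(.09,(534,190)),(.033,(548,197)),(.115,(545,190))):
    w=ray(im,(np.array(px)+.5)/4-.5+[215,115],z)[:2]-[.6,.003]; print(px,(-np.sin(b)*w[0]+np.cos(b)*w[1]).round(4),(np.cos(b)*w[0]+np.sin(b)*w[1]).round(4))
i=cv2.imread("pics/t2.png"); print(i[186:206:4,505:560:5].tolist())
```

```text
(528, 190) -0.0788 -0.0029
(534, 190) -0.0838 -0.0032
(548, 197) -0.1001 -0.0001
(545, 190) -0.0908 -0.0079
[[[73, 98, 126], [79, 114, 155], [79, 116, 159], [84, 121, 162], [95, 122, 159], [123, 129, 140], [153, 143, 143], [182, 169, 165], [147, 138, 135], [65, 62, 61], [40, 52, 57]], [[69, 101, 134], [77, 109, 150], [75, 110, 150], [79, 116, 156], [92, 118, 155], [113, 121, 139], [135, 130, 139], [157, 151, 160], [126, 123, 133], [60, 60, 65], [42, 53, 57]], [[73, 107, 143], [72, 107, 147], [74, 107, 147], [75, 109, 150], [84, 114, 151], [100, 117, 147], [107, 117, 151], [116, 123, 165], [96, 103, 136], [51, 55, 70], [42, 52, 56]], [[84, 116, 155], [87, 117, 153], [88, 120, 155], [90, 120, 155], [92, 122, 155], [100, 121, 155], [103, 117, 160], [107, 120, 172], [91, 101, 144], [49, 56, 74], [39, 51, 53]], [[113, 130, 155], [116, 130, 151], [117, 129, 152], [120, 133, 150], [117, 129, 148], [123, 131, 151], [133, 134, 155], [146, 144, 169], [122, 122, 142], [64, 62, 74], [40, 49, 53]]]
```

{"op": "apply_moves", "data": {"increments": [[0,0,0,-3,0,-3,0],[0,0.5,0,-7,0,-6,0],[0,1,0,-10,0,-9,0],[0,1,0,-14,0,-12,0],[0,2,0,-23,0,-15,0],[0,2,0,-28,0,-18,0],[0,2,0,-32,0,-21,0],[0,2,0,-35,0,-24,0]]}}

```text
time: 14.35
eef_pos: [0.5996, 0.0148, 0.119]
tcp_rot: [0.153, 0.666, 0.716, -0.143]
force: [0.6, 0.9, 0.5]
grip_width: 0.021
grasp_force: 59.0
```

```bash
python3 plan.py "[(46,98,24),(40,103,27),(13,117,27),(-14,131,27),(-40,144,27),(-67,157,27),(-94,171,27),(-121,185,27),(-150,230,27),(-150,290,27)]"
```

```text
14.35 [0.59964853 0.01475156 0.11899721] [0.56671272 0.85150996 0.52178797] [0.26760284 0.01392272 0.03014546] 0.02098802168714244
(46, 98, 24) (array([ 0.8, -0.1,  0.5]), array([-0.08,  0.2 , -0.01])) 13.8
(40, 103, 27) (array([-6.7, -0.1, -3.7]), array([-0.08, -2.8 , -0.01])) 12.8
(13, 117, 27) (array([-37.1,  -0.1,  -5.4]), array([-0.08, -2.8 , -0.01])) 13.0
(-14, 131, 27) (array([-67.4,  -0.1,  -7.1]), array([-0.08, -2.8 , -0.01])) 13.2
(-40, 144, 27) (array([-96.5,  -0.1,  -8.3]), array([-0.08, -2.8 , -0.01])) 16.1
(-67, 157, 27) (array([-1.264e+02, -1.000e-01, -9.100e+00]), array([-0.08, -2.8 , -0.01])) 38.6
(-94, 171, 27) (array([-1.568e+02, -1.000e-01, -1.080e+01]), array([-0.08, -2.8 , -0.01])) 39.0
(-121, 185, 27) (array([-1.872e+02, -1.000e-01, -1.250e+01]), array([-0.08, -2.8 , -0.01])) 39.2
(-150, 230, 27) (array([-2.321e+02, -1.000e-01, -4.170e+01]), array([-0.08, -2.8 , -0.01])) 66.1
(-150, 290, 27) (array([-2.567e+02, -2.000e-01, -9.640e+01]), array([-0.08, -2.8 , -0.01])) 119.6
```

{"op": "apply_moves", "data": {"increments": [[0,-6,0,-3.5,0,-3,0],[0,-22,0,-4.5,0,-3,0],[0,-40,0,-5.5,0,-3,0],[0,-67,0,-7,0,-3,0],[0,-96,0,-8,0,-3,0],[0,-126,0,-9,0,-3,0],[0,-156,0,-11,0,-3,0],[0,-186,0,-12.5,0,-3,0]]}}

```text
time: 15.15
eef_pos: [0.6114, -0.1517, 0.207]
tcp_rot: [0.171, 0.662, 0.712, -0.16]
force: [0.7, 0.8, 0.5]
grip_width: 0.0211
grasp_force: 59.0
```

```bash
python3 plan.py "[(-150,230,27),(-130,270,27),(-110,300,13),(-80,320,0)]"
```

```text
15.15 [ 0.61139605 -0.15166855  0.20699909] [0.65778473 0.83174827 0.54134029] [0.23801084 0.00304193 0.01535533] 0.021131198036185645
(-150, 230, 27) (array([-45.3,   0.3, -27.6]), array([-0.1 ,  0.05, -0.02])) 66.1
(-130, 270, 27) (array([-45.6,   0.3, -72.3]), array([-0.1 ,  0.05, -0.02])) 110.9
(-110, 300, 13) (array([-40.3,   0.2, -98.5]), array([-0.09, 14.05, -0.03])) 165.3
(-80, 320, 0) (array([ -19.5,    0.2, -121.4]), array([-0.09, 27.05, -0.05])) 195.0
```

{"op": "apply_moves", "data": {"increments": [[0,-20,0,-12,0,0,0],[0,-40,0,-28,0,0,0],[0,-45,0,-50,0,0,0],[0,-45,0,-72,0,4,0],[0,-42,0,-88,0,10,0],[0,-36,0,-102,0,16,0],[0,-28,0,-114,0,22,0],[0,-20,0,-121,0,27,0]]}}

```text
time: 15.95
eef_pos: [0.6094, -0.1132, 0.3252]
tcp_rot: [0.0, 0.681, 0.732, 0.001]
force: [-0.4, 1.2, -0.8]
grip_width: 0.0205
grasp_force: 59.0
```

{"op": "apply_moves", "data": {"increments": [[0,0,0,0,0,0,0],[0,0,0,0,0,0,0],[0,0,0,0,0,0,0],[0,0,0,0,0,0,0],[0,0,0,0,0,0,0],[0,0,0,0,0,0,0],[0,0,0,0,0,0,0],[0,0,0,0,0,0,0]]}}

```text
time: 16.75
eef_pos: [0.6091, -0.1118, 0.3226]
tcp_rot: [-0.0, 0.681, 0.733, -0.001]
force: [-0.2, -0.1, -0.9]
grip_width: 0.0211
grasp_force: 59.0
```

Run:
```python
from station import bot
import cv2
s=bot.get_state(); print(s["time"],s["eef_pos"],abs(s["qd"]).max(),s["grip_width"],s["grasp_force"])
cv2.imwrite("pics/fin.png",cv2.convertScaleAbs(bot.get_image("scene")["image"],alpha=1.3))
```

```text
16.75 [ 0.60914271 -0.11178033  0.32258286] 0.0021069451919898006 0.021108103595900526 59.03520941734314
```

View pics/fin.png

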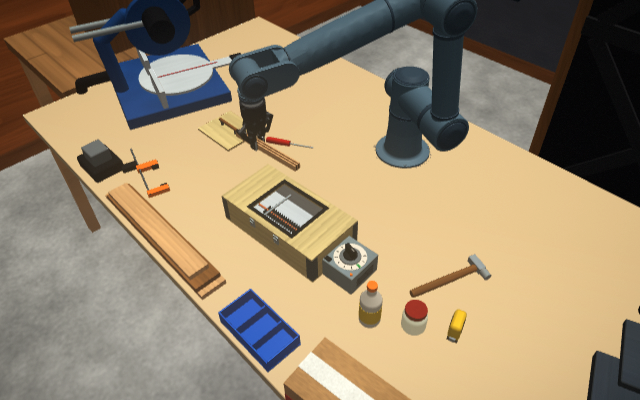

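The batten is held level and clear, from about (222,115) to (298,166). The chest is empty, and the knob and the bystanders are undisturbed.

```bash
python3 -c "
from station import bot
print(bot.sign_off())"
```

```text
the job is handed in; nothing more can be done
None
```

The job is handed in: the thermostat pointer is on the green standby mark (within about 1°), and the batten is out and held still and level about 19 cm above the box top, with the other things left where they were.

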